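# Swing down the sample locker's flap with the hooked pole

## Robot

A 7-joint arm with a two-finger parallel gripper is mounted at the origin on a cart in front of the work surface, level with it; the furniture and walls round the work are solid. World frame = base frame: x ahead of the robot, y to its left, z up, the work surface at z = 0. Lengths are in m, angles in rad, forces in N, time in s.
With the tool pointing down it reaches from about 0.4 to 0.85 m from the base axis. Payload 10.4 kg.
Tool frame: the origin (TCP) lies midway between the tips of the shut fingers; the grasp point (between the pads) lies 19 mm behind it; z points along the fingers, y is the line along which they close (so a half turn about z gives the same grasp; the last joint's range is limited). The gripper opens to 87 mm and grips with 3 to 60 N. Pads are 19 mm wide; open, the fingers measure 117 mm over their backs; the gripper's body (75 mm by 190 mm) begins 51 mm behind the grasp point.
Start: joints at [-1.239, 0.332, -0.065, 1.46, 0.022, 1.35, -0.088], TCP at [0.217, 0.586, 0.223] pointing down, gripper open.
Joint ranges: [-2.6, 2.6], [-0.5, 2.12], [-1.47, 1.34], [0.16, 2.42], [-1.27, 4.41], [0.06, 2.06], [-2.6, 2.6]. Speed limits (rad/s): [2.22, 2.22, 2.79, 2.79, 3.14, 3.14, 3.14].

## Interface

Orientations are given as a unit quaternion [x, y, z, w].
In Python, from bench import sensors, eyes, order gives the robot as it stands.
- The arm moves only by the tool arm_command, never from a script. Its argument "steps" is a list of rows, each an object with "rot": the turn, a rotation vector about the world's x, y, z in degrees, a list of three; "slide": the shift along the world's x, y, z in m, a list of three; "grip": the opening, from 0 (shut) to 1 (fully open). A call has exactly 8 rows; each row shifts and turns the commanded pose from where the row before left it; what a row does not reach is not made up. A row lasts 1/8 s, in which the tool goes at most 62.5 mm and 10.7 degrees, less where a joint would pass 70% of its speed; a pose out of reach is approached as far as the arm can. A call with a gripper value outside its range is refused whole. The fingers move at their own pace and stop on an object; "newtons" is the grip in N (left out, the last holds). Time passes only in rows, so rows that do not move let the fingers close, or fill a call up. It gives the time, the measured TCP pose, the force, the opening and the grip force at its end, in the units of the state.
- sensors.read_state(): the state, without advancing time (a new reading comes with each control period).
- eyes.camera(name): name is "side" or "top" or "wrist"; returns a dict with "pixels" (400x640x3 uint8, red, green, blue), "intrinsics" (3x3 intrinsics, pixels), "pose" (4x4, takes a point from camera to world coordinates). Camera axes: x right, y down, z forward; pixel columns grow to the right and rows downward; lengths in m; the calibration is good to about 2 mm. A picture is of the moment at which its call begins. There is no depth.
- order.close_job(): hands the job in; it is judged then, once.
Trained networks look in a picture, given as the dict that the camera call returned (one of the last four; its "shot" number tells which), for a name from the list of things; names that differ only in an ending like _2 or _b are one class to them, and where a whole thing is asked for, a point or a joint stands for the part that bears it (a point fixed in the world has none). Each returns a list of dicts, best first, with "conf" (0 to 1); they miss things now and then, are a little off and sometimes report something else, mostly with a low value. They report only what shows in the picture. A call takes as long as a camera call.
- eyes.look_for(name, picture): "bbox" ([left, top, right, bottom] in pixels, round what is visible of it).
The state is a dict: "time": time; "joint_positions": joint angles; "joint_vel": joint speeds; "joint_torque": joint torques, N m; "ee_pos": TCP position; "eef_rot": TCP orientation; "ft_force": force on the tool from outside, world axes, zero at the start; "torque": the same for the moment, N m; "width": finger opening in m; "grip_force": force on a finger pad.
Only numpy, scipy, OpenCV 4.12 (cv2) and the standard library are available. Lean on these libraries where they do the work, as an engineer would, in place of code of your own. Each camera call takes 0.05 s, during which the arm holds its last target. There are 200 camera calls.

## Task

Pick up the hooked pole, slip its bent tip sideways into the steel eye on the front of the raised sample locker and gently draw the shut flap all the way down to its stop, without forcing anything and touching the locker with nothing but the pole. Then unhook the pole and lay it back down flat on the bench, clear of the locker, leaving the flap fully open and the things around undisturbed; do not let go of the pole in the air.

Things in the scene. Friction and masses are not known exactly. Their poses are not given: they have to be found in the camera images.
- pole: Hooked pole, 0.16 kg, lying flat. Black ribbed handle 90 long (x) x 24 wide (y) x 34 high; from it a 6 mm steel rod runs along +x, its axis 22 above the underside, the first 16 mm in a 15 mm collar. 130 ahead of the handle's middle it bends square to the left (+y) into a flat-ended 6 mm pin. Origin: centre of the handle's underside; z up. Grip the handle across its width.
- pin_tip (a point): Flat end of the pole's bent pin, at (130, 29, 22) mm in the pole's frame (29 mm left of the rod's axis); axes as the pole's.
- locker: Grey sample locker 120 deep (x) x 170 wide (y), fixed; on legs, box from 95 to 245 mm above its feet, roof 12 mm proud of the box's front. Origin: on the mat below the middle of the flap's hinge, 4 mm ahead of the box. Front looks along -x, z up; at yaw 0 its axes are the world's. The flap is hinged along its lower edge: axis parallel to y at x = 0, z = 101 mm.
- flap (a joint): Flap angle: 0 shut (upright), grows as its top swings out to the front and down; 1.5 is the hard stop, nearly level, fully open. Flap 154 wide, 134 mm long from the hinge, 8 thick. It starts shut or nearly. Stiff hinge: it stays where left; drawing it at the eye takes about 2 to 6 N.
- slot_middle (a point): Middle of the slotted plate that holds the eye; turns with the flap: 98 mm from the hinge axis along the flap, 20 mm in front of its mid-plane. Flap shut: axes are the locker's. The eye's centre is at x = 0, y = 0 here, but it is clamped anywhere up to 20 mm above or below along z, another place every time, not reported: find it by feel or sight.
- eye_root (a point): Point on the front face of the flap behind slot_middle, at 98 mm from the hinge, same axes. The steel eye stands out from here: a flat round ring, 20 mm over all, 4 mm thick (y), with a sharp-edged hole 12 mm across, its centre 16 mm in front of this face, on a short foot. Its hole looks left and right (along y, parallel to the hinge), so the pin enters it sideways.
- beaker: Small glass beaker, 45 mm across, 58 mm high, standing loose; origin: centre of its underside. To be left alone.
- stopper: Rubber stopper, 32 mm across, 28 mm high, loose; origin: centre of its underside. To be left alone.
- carton: Low white carton of wipes, 95 x 63 x 46 mm, loose; origin: centre of its underside. To be left alone.
- weight: Brass weight, 24 mm across, 35 mm high, loose; origin: centre of its underside. To be left alone.

How it is judged:
On the way, in this order (a step that is already met when the one before it is completed fails the run):
1. the flap is being drawn out by the held pole with its pin in the eye (flap between 0.12 and 0.6 rad) (y of pin_tip in the frame of slot_middle between 0.004 and 0.034 m and x of pin_tip in the frame of slot_middle between -0.01 and 0.01 m and z of pin_tip in the frame of slot_middle between -0.026 and 0.026 m and contact force between the fingers and pole above 1 N and contact force between pole and locker above 0.3 N and value of joint flap between 0.12 and 0.6 rad), for 0.1 s.
2. the flap has been drawn past 60 degrees with the held pole's pin still in the eye (y of pin_tip in the frame of slot_middle between 0.004 and 0.034 m and x of pin_tip in the frame of slot_middle between -0.01 and 0.01 m and z of pin_tip in the frame of slot_middle between -0.026 and 0.026 m and contact force between the fingers and pole above 1 N and value of joint flap above 1.05 rad), for 0.1 s.
At the end, for the whole second after the job is handed in: Flap fully down (1.44 rad or more of 1.5); pole flat and at rest on the bench (tilt under 0.1 rad), not touching the locker, its handle 150 mm and pin end 90 mm or more from the locker's centre; beaker, stopper, carton and weight within 30 mm of where they stood (value of joint flap above 1.44 rad and height (world z) of pole below 0.02 m and angle between pole's own z axis and vertical below 0.1 rad and linear speed of pole below 0.02 m/s and contact force between pole and locker below 0.05 N and horizontal distance between pole and locker above 0.12 m and distance of each of beaker, stopper, carton, weight from where it was at the start of the episode below 0.03 m).
It fails at once if the pole presses on the locker, flap or eye with more than 20 N (contact force between pole and locker above 20 N).
It fails at once if the fingers or the arm push on the locker or its flap (contact force between any of the fingers, the arm and locker above 1 N).
It fails at once if the flap is flung open (faster than 2.5 rad/s) (velocity of joint flap above 2.5 rad/s).
It fails at once if the pole is let go in the air (height (world z) of pole above 0.04 m and contact force between the fingers and pole below 0.05 N).
It fails at once if a bystander is moved more than 30 mm (distance of any of beaker, stopper, carton, weight from where it was at the start of the episode above 0.03 m).
It also fails if it takes over 69 s, if anything falls off the work surface, if the arm or the gripper's body presses on something with over 40 N, if the wrist force passes 120 N, or if a joint passes its speed limit or range.

## Working session

There is one attempt and no reset: what is moved stays moved. The work goes in short steps, Python scripts to look and compute and a tool call to move; the robot and the scene stay as the last step left them, time stands still between calls to the robot, and variables do not carry over. Pictures are saved under pics/ and viewed, at most 11 in all, crops included, and the job is handed in when it is done.

Besides the shell and the picture viewer there is one more tool, called after "Emit:" by a JSON object that holds its "api" and its "payload". arm_command: Moves the arm, as the interface text tells. Its arguments: {"type":"object","properties":{"steps":{"type":"array","items":{"type":"object","properties":{"rot":{"type":"array","items":{"type":"number"}},"slide":{"type":"array","items":{"type":"number"}},"grip":{"type":"number"}}}},"newtons":{"type":"number"}},"required":["steps"]}

```bash
mkdir -p pics; ls
cat > h.py <<'E'
import numpy as np, cv2
from bench import sensors, eyes, order
def shot(n,save=None):
    p=eyes.camera(n)
    if save: cv2.imwrite('pics/'+save,cv2.cvtColor(p['pixels'],cv2.COLOR_RGB2BGR))
    return p
def ray(p,u,v):
    T=np.array(p['pose']);K=np.array(p['intrinsics'])
    d=T[:3,:3]@np.linalg.solve(K,[u,v,1.]);return T[:3,3],d
def onz(p,u,v,z=0):
    o,d=ray(p,u,v);return o+d*(z-o[2])/d[2]
def proj(p,X):
    T=np.array(p['pose']);K=np.array(p['intrinsics'])
    c=T[:3,:3].T@(np.atleast_2d(X)-T[:3,3]).T;q=K@c;return (q[:2]/q[2]).T
def tri(obs):
    A=np.zeros((3,3));b=np.zeros(3)
    for p,u,v in obs:
        o,d=ray(p,u,v);d/=np.linalg.norm(d);M=np.eye(3)-np.outer(d,d);A+=M;b+=M@o
    return np.linalg.solve(A,b)
E
python3 - <<'E'
from h import *
np.set_printoptions(precision=3,suppress=True)
for c in ['top','side']:
    p=shot(c,c+'0.png'); print(c,np.array(p['pose']),np.array(p['intrinsics']))
    for n in ['pole','pin_tip','locker','eye_root','flap','beaker','stopper','carton','weight']:
        for r in eyes.look_for(n,p)[:2]: print(n,np.round(r['bbox']),round(r['conf'],2))
s=sensors.read_state();print(s['ee_pos'],s['eef_rot'],s['ft_force'],s['time'])
E
```

```text
pics
top [[-0.006 -0.991  0.13   0.443]
 [-1.     0.006 -0.001  0.047]
 [-0.    -0.13  -0.991  1.443]
 [ 0.     0.     0.     1.   ]] [[403.108   0.    322.911]
 [  0.    403.108 202.706]
 [  0.      0.      1.   ]]
pole [229. 198. 278. 222.] 0.74
pin_tip [229. 198. 276. 218.] 0.48
locker [335. 113. 395. 171.] 0.97
locker [210. 185. 222. 199.] 0.19
eye_root [338. 155. 388. 165.] 0.64
flap [339. 155. 387. 167.] 0.74
beaker [208. 184. 224. 196.] 0.72
stopper [397. 220. 405. 234.] 0.49
carton [417. 244. 451. 266.] 0.77
weight [339. 221. 344. 232.] 0.54
weight [230. 205. 260. 218.] 0.43
side [[-0.99  -0.103  0.095  0.483]
 [-0.139  0.647 -0.75   1.113]
 [ 0.016 -0.756 -0.655  1.065]
 [ 0.     0.     0.     1.   ]] [[419.507   0.    323.099]
 [  0.    419.507 198.568]
 [  0.      0.      1.   ]]
pole [312. 269. 322. 302.] 0.83
pin_tip [311. 267. 322. 302.] 0.71
locker [251. 130. 303. 215.] 0.81
eye_root [290. 136. 305. 190.] 0.85
flap [288. 142. 304. 190.] 0.85
beaker [279. 293. 297. 319.] 0.78
stopper [348. 173. 356. 184.] 0.42
carton [366. 154. 386. 173.] 0.89
[0.217 0.586 0.223] [ 0.176  0.984  0.    -0.   ] [-0.02   0.227  0.224] 1.0
```

Run:
```python
import cv2,numpy as np
a=cv2.imread('pics/top0.png')[95:295,190:470]; b=cv2.imread('pics/side0.png')[110:330,230:410]
a=cv2.resize(a,None,fx=1.6,fy=1.6,interpolation=cv2.INTER_CUBIC);b=cv2.resize(b,None,fx=1.8,fy=1.8,interpolation=cv2.INTER_CUBIC)
h=max(a.shape[0],b.shape[0]);f=lambda i:cv2.copyMakeBorder(i,0,h-i.shape[0],0,0,cv2.BORDER_CONSTANT)
o=np.hstack([f(a),f(b)]);print(o.shape);cv2.imwrite('pics/c0.png',o)
```

```text
(396, 772, 3)
```

View pics/c0.png

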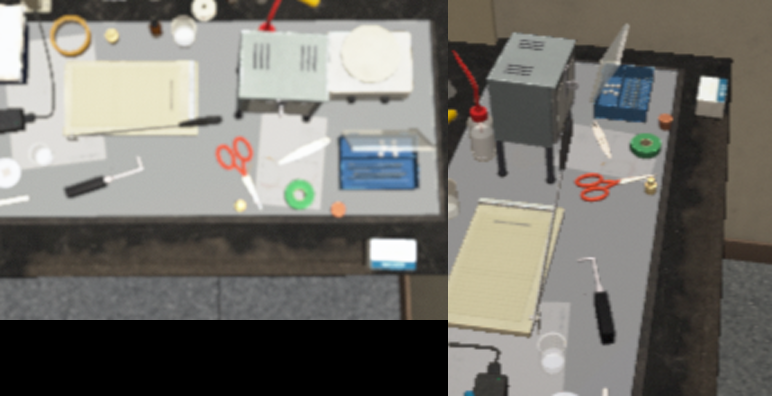

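The top view shows the pole lying at about (245,212), heading right (−y) with its pin up (+x). The locker is at (365,140) with its front facing down (−x), and the eye is a light spot near (365,162). The carton, stopper, weight and beaker are all away from the path.

Run:
```python
from h import *
np.set_printoptions(precision=3,suppress=True)
p=shot('top');s=shot('side')
c=lambda x,y:(190+x/1.6,95+y/1.6)
d=lambda x,y:(230+(x-448)/1.8,110+y/1.8)
print('handle rear/front',onz(p,*c(67,193),.02),onz(p,*c(106,180),.02))
print('bend,tip',onz(p,*c(143,169),.022),onz(p,*c(139,158),.022))
print('side handle rear/front, bend, tip',onz(s,*d(606,340),.02),onz(s,*d(600,293),.02),onz(s,*d(594,260),.022),onz(s,*d(578,260),.022))
print('roof corners top FL FR BL BR',[onz(p,*c(*q),.245) for q in [(238,97),(325,99),(240,32),(325,32)]])
print('roof side',[onz(s,*d(*q),.245) for q in [(575,38),(562,83),(514,34),(492,74)]])
print('legs side',[onz(s,*d(*q),0) for q in [(502,176),(551,180),(565,140)]])
for n,h in [('beaker',.03),('stopper',.014),('weight',.017)]:
    for pp in (p,s):
        for r in eyes.look_for(n,pp)[:1]: b=r['bbox'];print(n,onz(pp,(b[0]+b[2])/2,(b[1]+b[3])/2,h)) 
for a,b in [('top',p),('side',s)]:
  im=cv2.cvtColor(b['pixels'],cv2.COLOR_RGB2BGR)
  z=im[175:240,215:290] if a=='top' else im[130:200,285:320]
  z2=im[140:180,325:400] if a=='top' else im[255:310,300:335]
  z=cv2.resize(z,(380,280),interpolation=cv2.INTER_CUBIC);z2=cv2.resize(z2,(380,280),interpolation=cv2.INTER_CUBIC)
  o=np.hstack([z,z2]) if a=='top' else np.vstack([o,np.hstack([z,z2])])
cv2.imwrite('pics/c1.png',o)
```

```text
handle rear/front [0.586 0.37  0.02 ] [0.615 0.284 0.02 ]
bend,tip [0.639 0.201 0.022] [0.663 0.211 0.022]
side handle rear/front, bend, tip [0.587 0.37  0.02 ] [0.612 0.274 0.02 ] [0.634 0.202 0.022] [0.663 0.206 0.022]
roof corners top FL FR BL BR [array([ 0.745, -0.002,  0.245]), array([ 0.74 , -0.168,  0.245]), array([ 0.874, -0.008,  0.245]), array([ 0.873, -0.172,  0.245])]
roof side [array([ 0.736, -0.187,  0.245]), array([ 0.732, -0.028,  0.245]), array([ 0.862, -0.182,  0.245]), array([ 0.868, -0.035,  0.245])]
legs side [array([ 0.865, -0.018,  0.   ]), array([ 0.762, -0.021,  0.   ]), array([ 0.758, -0.155,  0.   ])]
beaker [ 0.783 -0.111  0.03 ]
beaker [ 0.773 -0.295  0.03 ]
stopper [ 0.859 -0.107  0.014]
stopper [ 0.541 -0.235  0.014]
```

View pics/c1.png

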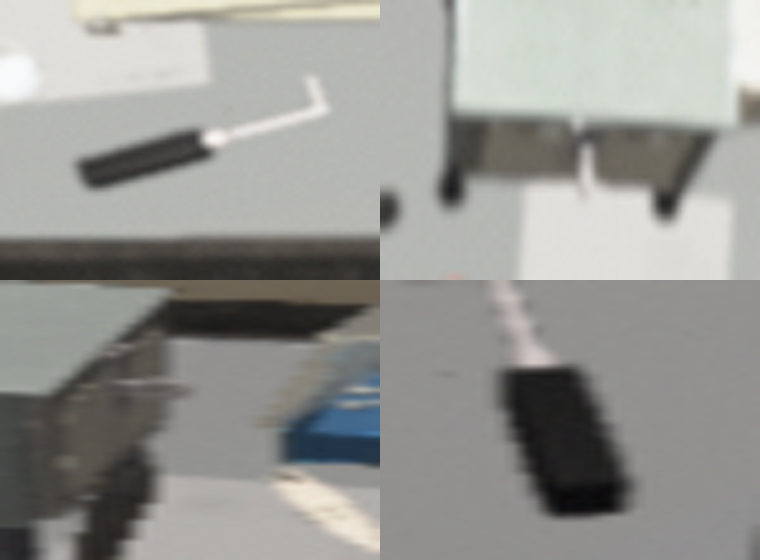

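The close-ups confirm the pole heading (about −73°). They also show the eye at about (365,165) in the top view and (302,157) in the side view, with the flap shut. I'll move above the handle and check with the wrist camera.

Emit:
{"api": "arm_command", "payload": {"steps": [{"slide": [0.048, -0.031, 0], "rot": [0, 0, -6.7], "grip": 1}, {"slide": [0.048, -0.031, 0], "rot": [0, 0, -6.7], "grip": 1}, {"slide": [0.048, -0.031, 0], "rot": [0, 0, -6.7], "grip": 1}, {"slide": [0.048, -0.032, 0], "rot": [0, 0, -6.6], "grip": 1}, {"slide": [0.048, -0.032, 0], "rot": [0, 0, -6.6], "grip": 1}, {"slide": [0.047, -0.032, 0], "rot": [0, 0, -6.6], "grip": 1}, {"slide": [0.047, -0.032, -0.03], "rot": [0, 0, -6.6], "grip": 1}, {"slide": [0.047, -0.031, -0.03], "rot": [0, 0, -6.6], "grip": 1}], "newtons": 30}}

```text
time: 2.4
ee_pos: [0.5974, 0.3348, 0.1638]
eef_rot: [0.599, 0.801, 0.001, 0.0]
ft_force: [0.7, 0.5, -0.2]
width: 0.087
grip_force: 0.0
```

Run:
```python
from h import *
np.set_printoptions(precision=3,suppress=True)
from scipy.spatial.transform import Rotation as R
st=sensors.read_state();print(st['ee_pos'],R.from_quat(st['eef_rot']).as_matrix())
w=shot('wrist','w1.png');print(np.array(w['pose']))
for r in eyes.look_for('pole',w)[:2]: print(r)
p=shot('top');s=shot('side')
X=tri([(p,365.5,166.7),(s,302.5,157.5)]);print('eye tip',X,proj(p,X),proj(s,X))
```

```text
[0.597 0.335 0.164] [[-0.282  0.959  0.001]
 [ 0.959  0.282  0.001]
 [ 0.001  0.001 -1.   ]]
[[ 0.959  0.268  0.087  0.573]
 [ 0.282 -0.915 -0.289  0.414]
 [ 0.002  0.302 -0.953  0.325]
 [ 0.     0.     0.     1.   ]]
{'bbox': [308.3, 149.5, 333.2, 273.6], 'conf': 0.59}
eye tip [ 0.716 -0.088  0.2  ] [[365.538 168.03 ]] [[301.359 157.208]]
```

View pics/w1.png

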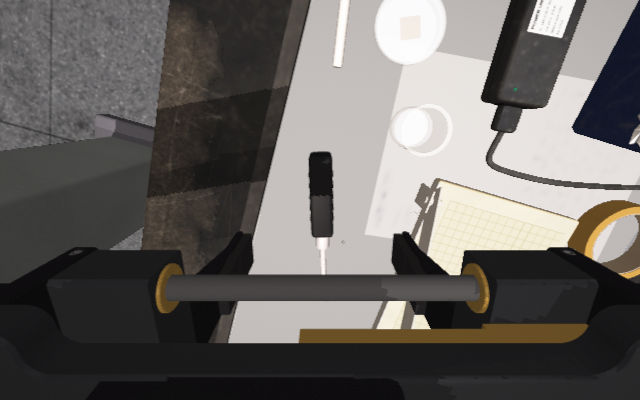

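The wrist view shows the handle from (321,152) to (323,237), centred between the fingers, with the beaker near (425,130). I'll compute the grasp from it.

Run:
```python
from h import *
np.set_printoptions(precision=4,suppress=True)
w=shot('wrist')
a=onz(w,320.5,152,.034);b=onz(w,322,237,.034);print(a,b,np.linalg.norm(a-b),(a+b)/2,np.degrees(np.arctan2(*(b-a)[1::-1])))
print(onz(w,309,195,.034),onz(w,333,195,.034),onz(w,433,148,0))
```

```text
[0.5826 0.3716 0.034 ] [0.6107 0.2822 0.034 ] 0.09367686011708634 [0.5966 0.3269 0.034 ] -72.59162601809454
[0.5838 0.3248 0.034 ] [0.608 0.332 0.034] [0.7033 0.4067 0.    ]
```

Emit:
{"api": "arm_command", "payload": {"steps": [{"slide": [-0.002, -0.002, -0.05], "rot": [0, 0, 0.3], "grip": 1}, {"slide": [0, 0, -0.05], "grip": 1}, {"slide": [0, 0, -0.035], "grip": 1}, {"slide": [0, 0, -0.021], "grip": 1}, {"grip": 0}, {"grip": 0}, {"grip": 0}, {"grip": 0}], "newtons": 40}}

```text
schema error: expected keys rot, slide, grip
```

Emit:
{"api": "arm_command", "payload": {"steps": [{"slide": [-0.002, -0.002, -0.05], "rot": [0, 0, 0.3], "grip": 1}, {"slide": [0, 0, -0.05], "rot": [0, 0, 0], "grip": 1}, {"slide": [0, 0, -0.035], "rot": [0, 0, 0], "grip": 1}, {"slide": [0, 0, -0.021], "rot": [0, 0, 0], "grip": 1}, {"slide": [0, 0, 0], "rot": [0, 0, 0], "grip": 0}, {"slide": [0, 0, 0], "rot": [0, 0, 0], "grip": 0}, {"slide": [0, 0, 0], "rot": [0, 0, 0], "grip": 0}, {"slide": [0, 0, 0], "rot": [0, 0, 0], "grip": 0}], "newtons": 40}}

```text
time: 3.65
ee_pos: [0.5939, 0.3339, 0.0083]
eef_rot: [0.596, 0.803, 0.0, 0.0]
ft_force: [-0.5, 0.5, 0.6]
width: 0.0549
grip_force: 0.0
```

Emit:
{"api": "arm_command", "payload": {"steps": [{"slide": [0, 0, 0], "rot": [0, 0, 0], "grip": 0}, {"slide": [0, 0, 0], "rot": [0, 0, 0], "grip": 0}, {"slide": [0, 0, 0], "rot": [0, 0, 0], "grip": 0}, {"slide": [0, 0, 0], "rot": [0, 0, 0], "grip": 0}, {"slide": [0, 0, 0], "rot": [0, 0, 0], "grip": 0}, {"slide": [0, 0, 0.01], "rot": [0, 0, 0], "grip": 0}, {"slide": [0, 0, 0.02], "rot": [0, 0, 0], "grip": 0}, {"slide": [0, 0, 0.03], "rot": [0, 0, 0], "grip": 0}]}}

```text
time: 4.65
ee_pos: [0.5935, 0.3334, 0.0692]
eef_rot: [0.596, 0.803, -0.0, -0.0]
ft_force: [-0.1, 0.5, -2.0]
width: 0.0238
grip_force: 39.9
```

Emit:
{"api": "arm_command", "payload": {"steps": [{"slide": [-0.006, -0.02, 0.03], "rot": [0, 0, 8], "grip": 0}, {"slide": [-0.006, -0.04, 0.03], "rot": [0, 0, 9], "grip": 0}, {"slide": [-0.006, -0.05, 0.03], "rot": [0, 0, 9.5], "grip": 0}, {"slide": [-0.006, -0.055, 0.02], "rot": [0, 0, 9.5], "grip": 0}, {"slide": [-0.006, -0.055, 0.007], "rot": [0, 0, 9.5], "grip": 0}, {"slide": [-0.007, -0.055, 0], "rot": [0, 0, 9.5], "grip": 0}, {"slide": [-0.007, -0.055, 0], "rot": [0, 0, 9.5], "grip": 0}, {"slide": [-0.007, -0.05, 0], "rot": [0, 0, 8.7], "grip": 0}]}}

```text
time: 5.65
ee_pos: [0.5425, -0.0487, 0.1867]
eef_rot: [-0.003, 1.0, 0.0, 0.001]
ft_force: [0.1, -0.4, -2.3]
width: 0.0235
grip_force: 39.9
```

Emit:
{"api": "arm_command", "payload": {"steps": [{"slide": [0, -0.04, 0], "rot": [0, 0, 0], "grip": 0}, {"slide": [0, -0.03, 0], "rot": [0, 0, 0], "grip": 0}, {"slide": [0, -0.02, 0], "rot": [0, 0, 0], "grip": 0}, {"slide": [0, 0, 0], "rot": [0, 0, 0], "grip": 0}, {"slide": [0, 0, 0], "rot": [0, 0, 0], "grip": 0}, {"slide": [0, 0, 0], "rot": [0, 0, 0], "grip": 0}, {"slide": [0, 0, 0], "rot": [0, 0, 0], "grip": 0}, {"slide": [0, 0, 0], "rot": [0, 0, 0], "grip": 0}]}}

```text
time: 6.65
ee_pos: [0.5429, -0.136, 0.1851]
eef_rot: [-0.001, 1.0, 0.0, -0.0]
ft_force: [-0.1, -0.3, -2.7]
width: 0.0236
grip_force: 39.9
```

Run:
```python
from h import *
np.set_printoptions(precision=4,suppress=True)
st=sensors.read_state();print(st['ee_pos'],st['eef_rot'],st['width'],st['grip_force'])
e=np.array(st['ee_pos'])
o=[]
for n in ['top','side','wrist']:
    p=shot(n)
    tip=e+[.137,.029,.014];q=proj(p,[tip,[.716,-.088,.2]]);print(n,q,np.array(p['pose'])[:3,3])
    for m in ['pole','pin_tip','eye_root']:
        for r in eyes.look_for(m,p)[:1]: print(m,np.round(r['bbox'],1),round(r['conf'],2))
    c=q.mean(0)
    im=cv2.cvtColor(p['pixels'],cv2.COLOR_RGB2BGR)
    if n=='wrist': c=[320,200];wd,h=640,400;sc=.75
    else: wd,h=80,60;sc=5
    x0,y0=int(c[0]-wd/2),int(c[1]-h/2);print(x0,y0)
    o.append(cv2.resize(im[y0:y0+h,x0:x0+wd],None,fx=sc,fy=sc,interpolation=cv2.INTER_CUBIC))
a=np.hstack(o[:2]); b=cv2.copyMakeBorder(o[2],0,0,0,a.shape[1]-o[2].shape[1],cv2.BORDER_CONSTANT)
cv2.imwrite('pics/c2.png',np.vstack([a,b])[:600])
```

```text
[ 0.5429 -0.136   0.1851] [-0.0009  1.      0.0001 -0.    ] 0.02364350689890176 39.92075675167143
top [[371.7501 179.3536]
 [365.4995 168.0471]] [0.4432 0.0475 1.4434]
pin_tip [379.7 178.6 381.6 185.4] 0.6
eye_root [337.2 152.  387.5 168.4] 0.68
328 143
side [[312.2543 155.3743]
 [301.3606 157.2575]] [0.4831 1.1125 1.0651]
pole [249.5 128.1 302.9 214.2] 0.69
pin_tip [315.  147.5 362.3 159.7] 0.44
eye_root [289.8 136.1 302.2 188. ] 0.92
266 126
wrist [[363.9905 429.7244]
 [387.1804 465.1237]] [ 0.4588 -0.1374  0.3464]
pole [298.6 188.5 348.2 328.5] 0.92
pin_tip [297.2 192.  343.6 328.9] 0.68
0 0
```

View pics/c2.png

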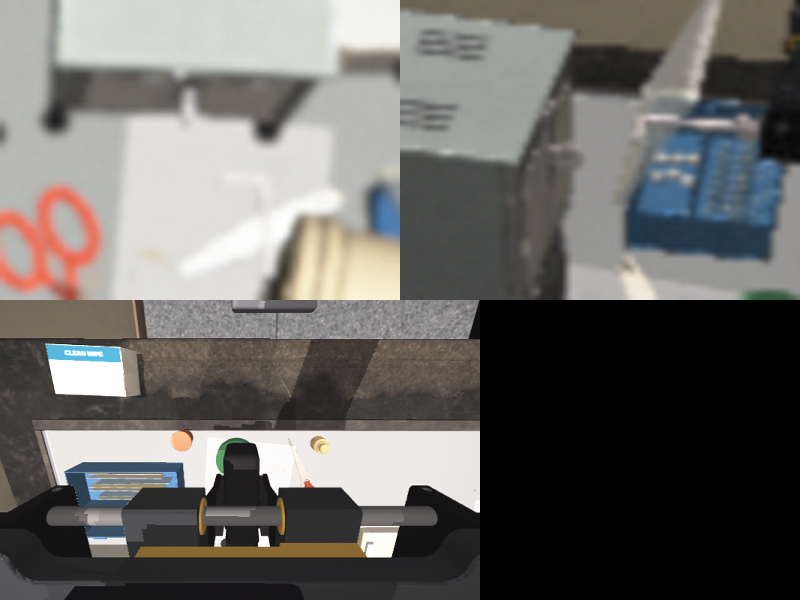

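In the top view the pin tip is at (372,179) and the bend at (381,180), within 1 px of prediction. The eye's front is at (365.5,168) there, and at (302.5,157.5) in the side view. I'll bring the pin alongside the eye and compare closely.

Emit:
{"api": "arm_command", "payload": {"steps": [{"slide": [0.008, 0, 0], "rot": [0, 0, 0], "grip": 0}, {"slide": [0.008, 0, 0], "rot": [0, 0, 0], "grip": 0}, {"slide": [0.008, 0, 0], "rot": [0, 0, 0], "grip": 0}, {"slide": [0.008, 0, 0], "rot": [0, 0, 0], "grip": 0}, {"slide": [0.007, 0, 0], "rot": [0, 0, 0], "grip": 0}, {"slide": [0.005, 0, 0], "rot": [0, 0, 0], "grip": 0}, {"slide": [0, 0, 0], "rot": [0, 0, 0], "grip": 0}, {"slide": [0, 0, 0], "rot": [0, 0, 0], "grip": 0}]}}

```text
time: 8.25
ee_pos: [0.5867, -0.1365, 0.185]
eef_rot: [-0.001, 1.0, 0.0, -0.0]
ft_force: [-0.3, 0.1, -1.4]
width: 0.0238
grip_force: 39.9
```

Run:
```python
from h import *
np.set_printoptions(precision=4,suppress=True)
st=sensors.read_state();e=np.array(st['ee_pos']);print(e)
o=[]
for n in ['top','side']:
    ims=[];p=None
    for k in range(3): p=shot(n);ims.append(p['pixels'].astype(float))
    im=cv2.cvtColor(np.mean(ims,0).astype(np.uint8),cv2.COLOR_RGB2BGR)
    tip=e+[.137,.029,.014];q=proj(p,[tip,tip-[0,.029,0],[.726,-.088,.2]]);
    c=q[[0,2]].mean(0);x0,y0=int(c[0]-16),int(c[1]-14);print(n,x0,y0,'pred crop',(q-[x0,y0]+.5)*12.5)
    print(np.round(eyes.look_for('pin_tip',p)[:1],1) if 0 else [ (r['bbox'],r['conf']) for r in eyes.look_for('pin_tip',p)[:1]])
    o.append(cv2.resize(im[y0:y0+40,x0:x0+32],None,fx=12.5,fy=12.5,interpolation=cv2.INTER_CUBIC))
cv2.imwrite('pics/c3.png',np.hstack(o))
```

```text
[ 0.5867 -0.1365  0.185 ]
top 352 151 pred crop [[251.2456 189.9749]
 [366.253  189.3184]
 [174.2167 180.44  ]]
[([374.4, 165.2, 378.0, 165.0], 0.46)]
side 283 141 pred crop [[221.6082 170.9447]
 [239.5454 114.4223]
 [201.0777 206.1764]]
[([303.1, 146.4, 353.3, 159.0], 0.61)]
```

View pics/c3.png

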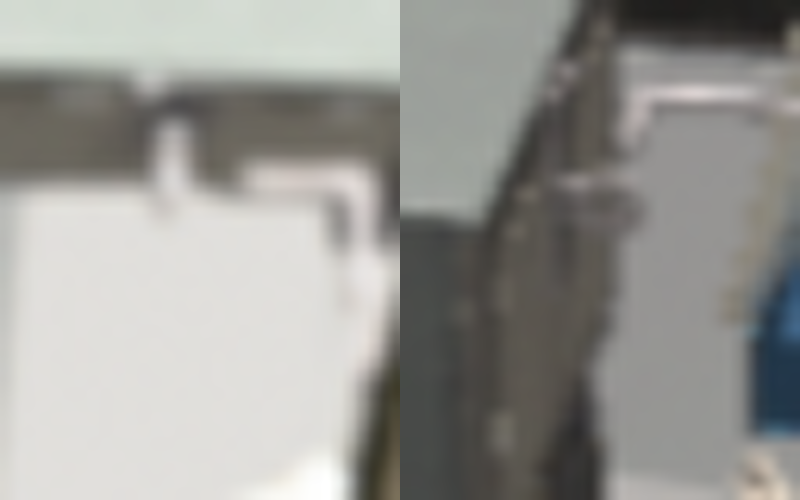

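In the close-up the pin tip is at crop (243,180) top and about (224,155) side. The eye centre is about (172,170) top and (206,205) side. So the pin needs about +2.5 mm x and −5.5 mm z. I'll apply that with a partial +y approach and look again.

Emit:
{"api": "arm_command", "payload": {"steps": [{"slide": [0.0025, 0, -0.0055], "rot": [0, 0, 0], "grip": 0}, {"slide": [0, 0, 0], "rot": [0, 0, 0], "grip": 0}, {"slide": [0, 0.003, 0], "rot": [0, 0, 0], "grip": 0}, {"slide": [0, 0.003, 0], "rot": [0, 0, 0], "grip": 0}, {"slide": [0, 0.003, 0], "rot": [0, 0, 0], "grip": 0}, {"slide": [0, 0.002, 0], "rot": [0, 0, 0], "grip": 0}, {"slide": [0, 0, 0], "rot": [0, 0, 0], "grip": 0}, {"slide": [0, 0, 0], "rot": [0, 0, 0], "grip": 0}]}}

```text
time: 9.65
ee_pos: [0.5893, -0.1255, 0.1795]
eef_rot: [-0.001, 1.0, 0.0, -0.0]
ft_force: [-0.5, 0.7, -0.9]
width: 0.0233
grip_force: 39.9
```

Run:
```python
from h import *
np.set_printoptions(precision=4,suppress=True)
st=sensors.read_state();e=np.array(st['ee_pos']);print(e,st['ft_force'])
o=[]
for n,x0,y0 in [('top',352,155),('side',290,144)]:
    ims=[]
    for k in range(3): p=shot(n);ims.append(p['pixels'].astype(float))
    im=cv2.cvtColor(np.mean(ims,0).astype(np.uint8),cv2.COLOR_RGB2BGR)
    tip=e+[.137,.029,.014];q=proj(p,[tip,tip-[0,.029,0],[.726,-.088,.2]]);print((q-[x0,y0]+.5)*20)
    g=cv2.resize(im[y0:y0+25,x0:x0+20],None,fx=20,fy=20,interpolation=cv2.INTER_CUBIC)
    g=cv2.convertScaleAbs(g,alpha=1.3,beta=-40) if n=='side' else g
    o.append(g)
cv2.imwrite('pics/c4.png',np.hstack(o))
```

```text
[ 0.5893 -0.1255  0.1795] [-0.5156  0.7222 -0.9222]
[[328.1372 215.4762]
 [511.3213 214.4307]
 [278.7468 208.704 ]]
[[189.4269 272.1351]
 [218.5688 180.5996]
 [181.7243 269.8822]]
```

View pics/c4.png

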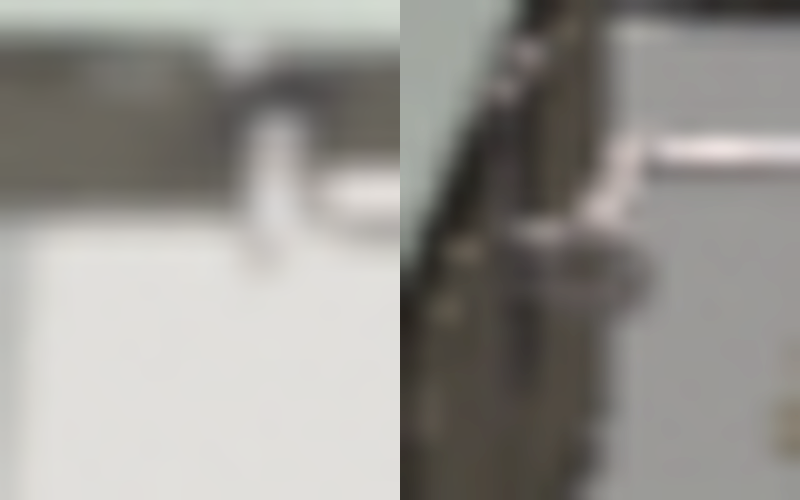

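The side view shows the eye ring centred at about (197,279) in its panel. The pin projects to about (195,268) once it reaches the ring plane, so it needs about 2.5 mm less z. x looks right. I'll lower it and feel forward.

Emit:
{"api": "arm_command", "payload": {"steps": [{"slide": [0, 0, -0.0025], "rot": [0, 0, 0], "grip": 0}, {"slide": [0, 0.002, 0], "rot": [0, 0, 0], "grip": 0}, {"slide": [0, 0.002, 0], "rot": [0, 0, 0], "grip": 0}, {"slide": [0, 0.001, 0], "rot": [0, 0, 0], "grip": 0}, {"slide": [0, 0.001, 0], "rot": [0, 0, 0], "grip": 0}, {"slide": [0, 0.001, 0], "rot": [0, 0, 0], "grip": 0}, {"slide": [0, 0.001, 0], "rot": [0, 0, 0], "grip": 0}, {"slide": [0, 0, 0], "rot": [0, 0, 0], "grip": 0}]}}

```text
time: 10.95
ee_pos: [0.5894, -0.1172, 0.177]
eef_rot: [-0.001, 1.0, 0.0, -0.0]
ft_force: [0.0, -0.9, -1.9]
width: 0.0241
grip_force: 39.9
```

Emit:
{"api": "arm_command", "payload": {"steps": [{"slide": [0, 0.001, 0], "rot": [0, 0, 0], "grip": 0}, {"slide": [0, 0.001, 0], "rot": [0, 0, 0], "grip": 0}, {"slide": [0, 0.001, 0], "rot": [0, 0, 0], "grip": 0}, {"slide": [0, 0, 0], "rot": [0, 0, 0], "grip": 0}, {"slide": [0, 0, 0], "rot": [0, 0, 0], "grip": 0}, {"slide": [0, 0, 0], "rot": [0, 0, 0], "grip": 0}, {"slide": [0, 0, 0], "rot": [0, 0, 0], "grip": 0}, {"slide": [0, 0, 0], "rot": [0, 0, 0], "grip": 0}]}}

```text
time: 11.95
ee_pos: [0.5894, -0.1144, 0.177]
eef_rot: [-0.001, 1.0, 0.0, -0.0]
ft_force: [0.1, 0.5, -2.0]
width: 0.0242
grip_force: 39.9
```

```bash
cat > look.py <<'E'
from h import *
import sys
np.set_printoptions(precision=4,suppress=True)
F=[]
o=[]
for n,x0,y0 in [('top',352,155),('side',290,144)]:
    ims=[]
    for k in range(3): p=shot(n);ims.append(p['pixels'].astype(float));F.append(sensors.read_state()['ft_force'])
    im=cv2.cvtColor(np.mean(ims,0).astype(np.uint8),cv2.COLOR_RGB2BGR)
    g=cv2.resize(im[y0:y0+25,x0:x0+20],None,fx=20,fy=20,interpolation=cv2.INTER_CUBIC)
    if n=='side': g=cv2.convertScaleAbs(g,alpha=1.3,beta=-40)
    o.append(g)
print(sensors.read_state()['ee_pos'],np.mean(F,0),np.std(F,0))
cv2.imwrite('pics/'+sys.argv[1],np.hstack(o))
E
python3 look.py c5.png
```

```text
[ 0.5894 -0.1144  0.177 ] [ 0.1328 -0.1184 -1.652 ] [0.21   0.3284 0.3559]
```

View pics/c5.png

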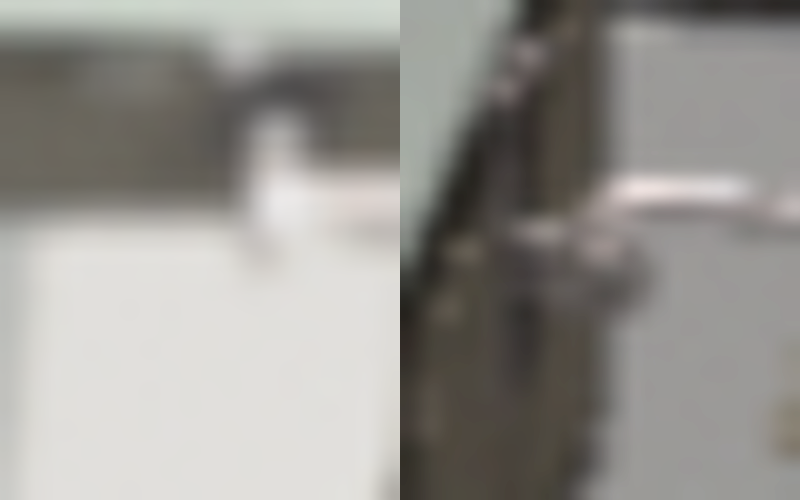

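The top view has the pin meeting the ring at (270,195). The side view has it running into the ring hole near (195,270). The contact force is about zero, so the tip is in the hole. I'll push on in.

Emit:
{"api": "arm_command", "payload": {"steps": [{"slide": [0, 0.0015, 0], "rot": [0, 0, 0], "grip": 0}, {"slide": [0, 0.0015, 0], "rot": [0, 0, 0], "grip": 0}, {"slide": [0, 0.0015, 0], "rot": [0, 0, 0], "grip": 0}, {"slide": [0, 0.0015, 0], "rot": [0, 0, 0], "grip": 0}, {"slide": [0, 0.0015, 0], "rot": [0, 0, 0], "grip": 0}, {"slide": [0, 0.0015, 0], "rot": [0, 0, 0], "grip": 0}, {"slide": [0, 0.001, 0], "rot": [0, 0, 0], "grip": 0}, {"slide": [0, 0, 0], "rot": [0, 0, 0], "grip": 0}]}}

```text
time: 13.25
ee_pos: [0.5894, -0.1043, 0.177]
eef_rot: [-0.001, 1.0, 0.0, -0.0]
ft_force: [-0.4, 0.1, -2.2]
width: 0.0235
grip_force: 39.9
```

```bash
python3 look.py c6.png
```

```text
[ 0.5893 -0.1044  0.177 ] [-0.1376  0.0059 -1.8228] [0.6328 0.3995 0.3898]
```

View pics/c6.png

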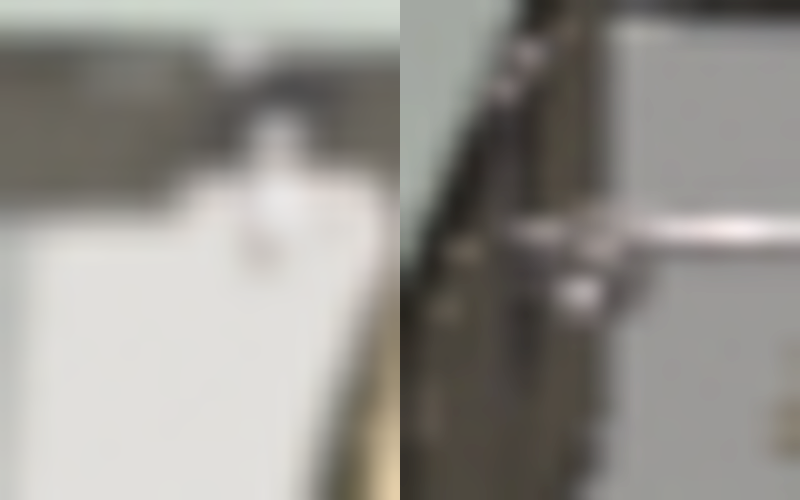

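The pin is clearly through: its tip shows at (185,205), about 13 mm past the ring at (272,195) in the top view, and emerges at (180,292) in the side view. Next I'll plan the drawing arc.

Run:
```python
import numpy as np
for r in (.088,.094,.100):
    ts=np.array([0,.15,.3,.45,.6,.75,.9,1.05,1.2,1.35,1.5])
    E=np.c_[-.02*np.cos(ts)-r*np.sin(ts),r*np.cos(ts)-.02*np.sin(ts)]
    T=np.c_[.02*np.sin(ts)-r*np.cos(ts),-r*np.sin(ts)-.02*np.cos(ts)];T/=np.linalg.norm(T,axis=1)[:,None]
    P=E+.003*T-E[0]
    print(r,*(f"{t:.2f}:{a*1e3:.1f},{b*1e3:.1f}" for t,(a,b) in zip(ts,P)))
```

```text
0.088 0.00:-2.9,-0.7 0.15:-15.7,-5.1 0.30:-27.7,-11.3 0.45:-38.6,-19.3 0.60:-48.2,-28.9 0.75:-56.3,-39.7 0.90:-62.7,-51.7 1.05:-67.2,-64.4 1.20:-69.7,-77.7 1.35:-70.2,-91.2 1.50:-68.7,-104.7
0.094 0.00:-2.9,-0.6 0.15:-16.6,-5.1 0.30:-29.5,-11.6 0.45:-41.3,-19.9 0.60:-51.7,-29.9 0.75:-60.4,-41.3 0.90:-67.4,-53.9 1.05:-72.4,-67.4 1.20:-75.3,-81.5 1.35:-76.1,-95.9 1.50:-74.8,-110.3
0.1 0.00:-2.9,-0.6 0.15:-17.5,-5.1 0.30:-31.3,-11.8 0.45:-43.9,-20.5 0.60:-55.1,-30.9 0.75:-64.5,-42.9 0.90:-72.1,-56.2 1.05:-77.6,-70.4 1.20:-81.0,-85.4 1.35:-82.0,-100.6 1.50:-80.8,-115.9
```

Emit:
{"api": "arm_command", "payload": {"steps": [{"slide": [-0.0015, 0, -0.0003], "rot": [0, 0, 0], "grip": 0}, {"slide": [-0.0015, 0, -0.0004], "rot": [0, 0, 0], "grip": 0}, {"slide": [-0.0025, 0, -0.0006], "rot": [0, 0, 0], "grip": 0}, {"slide": [-0.0025, 0.0001, -0.0007], "rot": [0, 0, 0], "grip": 0}, {"slide": [-0.0025, 0.0001, -0.0009], "rot": [0, 0, 0], "grip": 0}, {"slide": [-0.0025, 0.0001, -0.001], "rot": [0, 0, 0], "grip": 0}, {"slide": [-0.0025, 0.0001, -0.0011], "rot": [0, 0, 0], "grip": 0}, {"slide": [0, 0, 0], "rot": [0, 0, 0], "grip": 0}]}}

```text
time: 14.55
ee_pos: [0.5735, -0.1039, 0.1719]
eef_rot: [-0.001, 1.0, 0.0, -0.0]
ft_force: [1.6, 0.1, 0.2]
width: 0.0237
grip_force: 39.9
```

```bash
cat > f.py <<'E'
from h import *
np.set_printoptions(precision=4,suppress=True)
F=[]
for k in range(6): eyes.camera('top');F.append(sensors.read_state()['ft_force'])
s=sensors.read_state();d=np.array(s['ee_pos'])-[.5893,-.1044,.177]
print(s['time'],'d mm',d*1e3,'F',np.mean(F,0)-[0,0,-1.8],s['grip_force'])
E
python3 f.py
```

```text
14.85 d mm [-15.7068   0.402   -5.1101] F [1.3834 0.8794 2.3111] 39.92522765882313
```

Emit:
{"api": "arm_command", "payload": {"steps": [{"slide": [-0.0018, 0, 0.0005], "rot": [0, 0, 0], "grip": 0}, {"slide": [-0.0018, 0.0001, 0], "rot": [0, 0, 0], "grip": 0}, {"slide": [-0.0018, 0, -0.0009], "rot": [0, 0, 0], "grip": 0}, {"slide": [-0.0018, 0.0001, -0.0009], "rot": [0, 0, 0], "grip": 0}, {"slide": [-0.0018, 0, -0.0009], "rot": [0, 0, 0], "grip": 0}, {"slide": [-0.0018, 0.0001, -0.0009], "rot": [0, 0, 0], "grip": 0}, {"slide": [-0.0018, 0, -0.001], "rot": [0, 0, 0], "grip": 0}, {"slide": [-0.0008, 0, -0.0005], "rot": [0, 0, 0], "grip": 0}]}}

```text
time: 15.85
ee_pos: [0.5603, -0.1036, 0.1673]
eef_rot: [-0.001, 1.0, 0.0, -0.0]
ft_force: [3.9, 1.2, -0.8]
width: 0.0238
grip_force: 39.9
```

```bash
python3 f.py
```

```text
16.15 d mm [-29.0212   0.7031  -9.6587] F [2.7232 0.2688 0.4039] 39.92156990803778
```

Emit:
{"api": "arm_command", "payload": {"steps": [{"slide": [-0.002, 0, -0.0013], "rot": [0, 0, 0], "grip": 0}, {"slide": [-0.002, 0.0001, -0.0013], "rot": [0, 0, 0], "grip": 0}, {"slide": [-0.002, 0, -0.0014], "rot": [0, 0, 0], "grip": 0}, {"slide": [-0.002, 0.0001, -0.0015], "rot": [0, 0, 0], "grip": 0}, {"slide": [-0.002, 0, -0.0016], "rot": [0, 0, 0], "grip": 0}, {"slide": [-0.002, 0.0001, -0.0017], "rot": [0, 0, 0], "grip": 0}, {"slide": [-0.0019, 0, -0.0017], "rot": [0, 0, 0], "grip": 0}, {"slide": [-0.0011, 0.0001, -0.001], "rot": [0, 0, 0], "grip": 0}]}}

```text
time: 17.15
ee_pos: [0.5453, -0.1033, 0.1558]
eef_rot: [-0.001, 1.0, 0.0, -0.0]
ft_force: [3.7, 1.0, -0.9]
width: 0.0238
grip_force: 39.9
```

```bash
python3 f.py
```

```text
17.45 d mm [-44.058    1.1084 -21.1912] F [1.9495 0.7588 0.9439] 39.92386185564101
```

Emit:
{"api": "arm_command", "payload": {"steps": [{"slide": [-0.0018, 0, -0.0017], "rot": [0, 0, 0], "grip": 0}, {"slide": [-0.0018, 0.0001, -0.0018], "rot": [0, 0, 0], "grip": 0}, {"slide": [-0.0017, 0, -0.0019], "rot": [0, 0, 0], "grip": 0}, {"slide": [-0.0016, 0.0001, -0.0019], "rot": [0, 0, 0], "grip": 0}, {"slide": [-0.0016, 0, -0.002], "rot": [0, 0, 0], "grip": 0}, {"slide": [-0.0015, 0.0001, -0.002], "rot": [0, 0, 0], "grip": 0}, {"slide": [-0.0015, 0, -0.002], "rot": [0, 0, 0], "grip": 0}, {"slide": [-0.001, 0, -0.0014], "rot": [0, 0, 0], "grip": 0}]}}

```text
time: 18.45
ee_pos: [0.5328, -0.103, 0.1411]
eef_rot: [-0.001, 1.0, 0.0, -0.0]
ft_force: [3.7, 1.2, 0.3]
width: 0.0238
grip_force: 39.9
```

```bash
python3 f.py
```

```text
18.75 d mm [-56.5747   1.4048 -35.8793] F [2.0804 0.8337 1.3303] 39.92451564408839
```

Emit:
{"api": "arm_command", "payload": {"steps": [{"slide": [-0.0015, 0, -0.0021], "rot": [0, 0, 0], "grip": 0}, {"slide": [-0.0013, 0.0001, -0.0021], "rot": [0, 0, 0], "grip": 0}, {"slide": [-0.0012, 0, -0.0021], "rot": [0, 0, 0], "grip": 0}, {"slide": [-0.0012, 0.0001, -0.0022], "rot": [0, 0, 0], "grip": 0}, {"slide": [-0.0011, 0, -0.0022], "rot": [0, 0, 0], "grip": 0}, {"slide": [-0.001, 0, -0.0022], "rot": [0, 0, 0], "grip": 0}, {"slide": [-0.001, 0, -0.0022], "rot": [0, 0, 0], "grip": 0}, {"slide": [-0.0007, 0, -0.0018], "rot": [0, 0, 0], "grip": 0}]}}

```text
time: 19.75
ee_pos: [0.5238, -0.1028, 0.1242]
eef_rot: [-0.001, 1.0, 0.0, -0.0]
ft_force: [1.3, 0.9, 0.1]
width: 0.0234
grip_force: 39.9
```

```bash
python3 f.py
```

```text
20.05 d mm [-65.619    1.5737 -52.8105] F [1.4961 0.42   1.7145] 39.92545793764293
```

Emit:
{"api": "arm_command", "payload": {"steps": [{"slide": [-0.001, 0, -0.0022], "rot": [0, 0, 0], "grip": 0}, {"slide": [-0.0009, 0, -0.0023], "rot": [0, 0, 0], "grip": 0}, {"slide": [-0.0008, 0.0001, -0.0023], "rot": [0, 0, 0], "grip": 0}, {"slide": [-0.0008, 0, -0.0023], "rot": [0, 0, 0], "grip": 0}, {"slide": [-0.0007, 0, -0.0023], "rot": [0, 0, 0], "grip": 0}, {"slide": [-0.0006, 0, -0.0024], "rot": [0, 0, 0], "grip": 0}, {"slide": [-0.0005, 0, -0.0024], "rot": [0, 0, 0], "grip": 0}, {"slide": [-0.0004, 0, -0.002], "rot": [0, 0, 0], "grip": 0}]}}

```text
time: 21.05
ee_pos: [0.5182, -0.1027, 0.1059]
eef_rot: [-0.001, 1.0, 0.0, -0.0]
ft_force: [0.6, -0.6, 0.6]
width: 0.0239
grip_force: 39.9
```

```bash
python3 f.py
```

```text
21.35 d mm [-71.31     1.7037 -71.0101] F [0.585  0.62   1.7964] 39.92204840295017
```

Emit:
{"api": "arm_command", "payload": {"steps": [{"slide": [-0.0006, 0, -0.0024], "rot": [0, 0, 0], "grip": 0}, {"slide": [-0.0005, 0, -0.0024], "rot": [0, 0, 0], "grip": 0}, {"slide": [-0.0004, 0, -0.0024], "rot": [0, 0, 0], "grip": 0}, {"slide": [-0.0003, 0, -0.0024], "rot": [0, 0, 0], "grip": 0}, {"slide": [-0.0002, 0, -0.0024], "rot": [0, 0, 0], "grip": 0}, {"slide": [-0.0002, 0, -0.0024], "rot": [0, 0, 0], "grip": 0}, {"slide": [-0.0001, 0, -0.0024], "rot": [0, 0, 0], "grip": 0}, {"slide": [0, 0, -0.0022], "rot": [0, 0, 0], "grip": 0}]}}

```text
time: 22.35
ee_pos: [0.5159, -0.1027, 0.087]
eef_rot: [-0.001, 1.0, 0.0, -0.0]
ft_force: [0.9, 0.5, 0.9]
width: 0.0237
grip_force: 39.9
```

```bash
python3 f.py
```

```text
22.65 d mm [-73.5684   1.7001 -89.9731] F [1.0464 0.3204 1.4662] 39.9203157518059
```

Emit:
{"api": "arm_command", "payload": {"steps": [{"slide": [0.0003, 0, -0.002], "rot": [0, 0, 0], "grip": 0}, {"slide": [0.0002, 0, -0.002], "rot": [0, 0, 0], "grip": 0}, {"slide": [0.0002, 0, -0.002], "rot": [0, 0, 0], "grip": 0}, {"slide": [0.0002, 0, -0.002], "rot": [0, 0, 0], "grip": 0}, {"slide": [0.0002, 0, -0.002], "rot": [0, 0, 0], "grip": 0}, {"slide": [0.0002, 0, -0.002], "rot": [0, 0, 0], "grip": 0}, {"slide": [0.0002, 0, -0.0015], "rot": [0, 0, 0], "grip": 0}, {"slide": [0, 0, -0.001], "rot": [0, 0, 0], "grip": 0}]}}

```text
time: 23.65
ee_pos: [0.5175, -0.1027, 0.0725]
eef_rot: [-0.001, 1.0, 0.0, 0.0]
ft_force: [-1.6, -0.2, 0.2]
width: 0.0242
grip_force: 39.9
```

```bash
python3 f.py
```

```text
23.95 d mm [ -71.7843    1.7365 -104.3188] F [-0.7099 -0.1097  0.9926] 39.919723151251674
```

Emit:
{"api": "arm_command", "payload": {"steps": [{"slide": [0, 0, -0.001], "rot": [0, 0, 0], "grip": 0}, {"slide": [0, 0, -0.001], "rot": [0, 0, 0], "grip": 0}, {"slide": [0, 0, -0.001], "rot": [0, 0, 0], "grip": 0}, {"slide": [0, 0, -0.0005], "rot": [0, 0, 0], "grip": 0}, {"slide": [0, 0, -0.0005], "rot": [0, 0, 0], "grip": 0}, {"slide": [0, 0, 0], "rot": [0, 0, 0], "grip": 0}, {"slide": [0, 0, 0], "rot": [0, 0, 0], "grip": 0}, {"slide": [0, 0, 0], "rot": [0, 0, 0], "grip": 0}]}}

```text
time: 24.95
ee_pos: [0.5176, -0.1026, 0.0688]
eef_rot: [-0.001, 1.0, 0.0, 0.0]
ft_force: [0.3, 0.7, 1.3]
width: 0.0235
grip_force: 40.0
```

```bash
python3 f.py
```

```text
25.25 d mm [ -71.7424    1.7423 -108.3101] F [1.2472 0.3008 4.1045] 39.96267448179424
```

Emit:
{"api": "arm_command", "payload": {"steps": [{"slide": [0, 0, -0.0005], "rot": [0, 0, 0], "grip": 0}, {"slide": [0, 0, 0], "rot": [0, 0, 0], "grip": 0}, {"slide": [0, 0, -0.0003], "rot": [0, 0, 0], "grip": 0}, {"slide": [0, 0, 0], "rot": [0, 0, 0], "grip": 0}, {"slide": [0, 0, 0], "rot": [0, 0, 0], "grip": 0}, {"slide": [0, 0, 0], "rot": [0, 0, 0], "grip": 0}, {"slide": [0, 0, 0], "rot": [0, 0, 0], "grip": 0}, {"slide": [0, 0, 0], "rot": [0, 0, 0], "grip": 0}]}}

```text
time: 26.25
ee_pos: [0.5174, -0.1027, 0.0678]
eef_rot: [-0.001, 1.0, 0.0, -0.0]
ft_force: [0.9, 1.5, 1.8]
width: 0.0237
grip_force: 40.0
```

```bash
python3 f.py
python3 - <<'E'
from h import *
o=[]
for n,x0,y0,w,h in [('top',330,135,80,80),('side',275,110,80,80)]:
    p=shot(n);im=cv2.cvtColor(p['pixels'],cv2.COLOR_RGB2BGR)
    o.append(cv2.resize(im[y0:y0+h,x0:x0+w],None,fx=5,fy=5,interpolation=cv2.INTER_CUBIC))
cv2.imwrite('pics/c7.png',np.hstack(o))
E
```

```text
26.55 d mm [ -71.8812    1.7561 -109.2338] F [1.0903 1.0866 3.316 ] 39.99299461953342
```

View pics/c7.png

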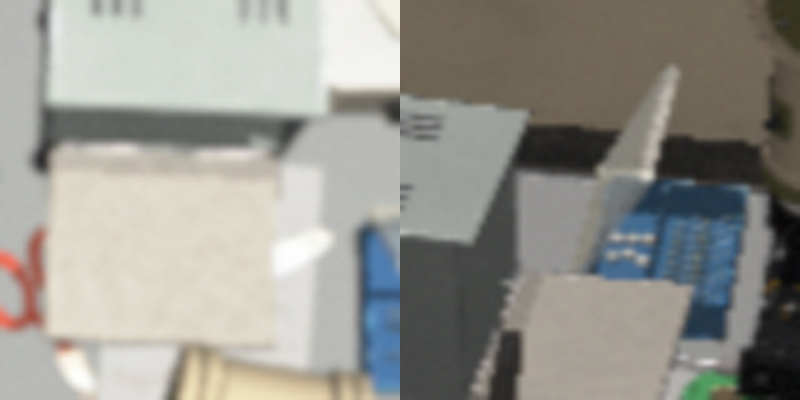

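The flap now looks near level in both views (top: outer edge at crop v≈343; side: far corner at (692,285)). I'll press a little further to confirm the stop.

Emit:
{"api": "arm_command", "payload": {"steps": [{"slide": [0, 0, -0.0005], "rot": [0, 0, 0], "grip": 0}, {"slide": [0, 0, -0.0005], "rot": [0, 0, 0], "grip": 0}, {"slide": [0, 0, -0.0005], "rot": [0, 0, 0], "grip": 0}, {"slide": [0, 0, 0], "rot": [0, 0, 0], "grip": 0}, {"slide": [0, 0, 0], "rot": [0, 0, 0], "grip": 0}, {"slide": [0, 0, 0], "rot": [0, 0, 0], "grip": 0}, {"slide": [0, 0, 0], "rot": [0, 0, 0], "grip": 0}, {"slide": [0, 0, 0], "rot": [0, 0, 0], "grip": 0}]}}

```text
time: 27.65
ee_pos: [0.5175, -0.1027, 0.0663]
eef_rot: [-0.001, 1.0, 0.0, 0.0]
ft_force: [1.4, 0.5, 1.1]
width: 0.024
grip_force: 40.0
```

```bash
python3 f.py
python3 - <<'E'
from h import *
np.set_printoptions(precision=4,suppress=True)
p=shot('top');s=shot('side')
print(tri([(p,384.2,203.8),(s,333.2,167)]))
print(sensors.read_state()['torque'])
g=lambda q:cv2.cvtColor(q['pixels'],cv2.COLOR_RGB2GRAY).astype(int)
print(g(p)[196:210,360], g(p)[196:210,350]); print(g(s)[160:174,325])
E
```

```text
27.95 d mm [ -71.8757    1.6946 -110.7044] F [0.9226 1.223  3.5383] 39.998733680695295
[ 0.6102 -0.1562  0.1202]
[ 0.2655 -0.5682  0.1536]
[216 217 217 217 219 220 213 197 209 221 222 223 222 220] [221 220 221 222 223 221 210 193 198 208 212 211 214 214]
[ 74  82  71  66  66  88 150 158 161 161 161 159 159 159]
```

Emit:
{"api": "arm_command", "payload": {"steps": [{"slide": [0, 0, 0], "rot": [0, 0, 0], "grip": 0}, {"slide": [0, 0, 0], "rot": [0, 0, 0], "grip": 0}, {"slide": [0, 0, -0.0007], "rot": [0, 0, 0], "grip": 0}, {"slide": [0, 0, -0.0007], "rot": [0, 0, 0], "grip": 0}, {"slide": [0, 0, -0.0006], "rot": [0, 0, 0], "grip": 0}, {"slide": [0, 0, 0], "rot": [0, 0, 0], "grip": 0}, {"slide": [0, 0, 0], "rot": [0, 0, 0], "grip": 0}, {"slide": [0, 0, 0], "rot": [0, 0, 0], "grip": 0}], "newtons": 60}}

```text
time: 29.05
ee_pos: [0.5176, -0.1027, 0.0644]
eef_rot: [-0.001, 1.0, 0.0, 0.0]
ft_force: [-0.6, 1.0, 3.8]
width: 0.024
grip_force: 60.0
```

```bash
python3 f.py
python3 - <<'E'
from h import *
p=shot('top');s=shot('side')
print(sensors.read_state()['torque'])
g=lambda q:cv2.cvtColor(q['pixels'],cv2.COLOR_RGB2GRAY).astype(int)
print(g(p)[196:210,360], g(p)[196:210,350]); print(g(s)[160:174,325])
E
```

```text
29.35 d mm [ -71.7472    1.7222 -112.627 ] F [0.2695 0.9581 5.6219] 60.001606084406376
[ 0.37305419 -0.84835748  0.09819739]
[216 216 217 217 218 219 213 198 208 222 223 223 223 221] [220 221 221 223 222 222 211 195 197 208 212 212 213 213]
[ 73  81  71  66  67  88 149 158 160 161 161 158 158 159]
```

The flap edge did not move while the force rose to 5.6 N, so the flap is at its stop. Next I'll centre the pin in the hole and withdraw it sideways.

Emit:
{"api": "arm_command", "payload": {"steps": [{"slide": [0, 0, 0.0012], "rot": [0, 0, 0], "grip": 0}, {"slide": [0, 0, 0.0012], "rot": [0, 0, 0], "grip": 0}, {"slide": [0, 0, 0.001], "rot": [0, 0, 0], "grip": 0}, {"slide": [0, -0.002, 0], "rot": [0, 0, 0], "grip": 0}, {"slide": [0, -0.002, 0], "rot": [0, 0, 0], "grip": 0}, {"slide": [0, -0.002, 0], "rot": [0, 0, 0], "grip": 0}, {"slide": [0, -0.002, 0], "rot": [0, 0, 0], "grip": 0}, {"slide": [0, 0, 0], "rot": [0, 0, 0], "grip": 0}]}}

```text
time: 30.45
ee_pos: [0.5174, -0.1109, 0.0677]
eef_rot: [-0.0, 1.0, 0.0, -0.0]
ft_force: [-0.0, 0.2, -1.8]
width: 0.0233
grip_force: 60.0
```

```bash
python3 f.py
```

```text
30.75 d mm [ -71.8156   -6.2065 -109.2457] F [ 0.0882 -0.3619  0.0546] 59.98820490203798
```

Force-free. I'll withdraw the rest of the way (a further 25 mm).

Emit:
{"api": "arm_command", "payload": {"steps": [{"slide": [0, -0.003, 0], "rot": [0, 0, 0], "grip": 0}, {"slide": [0, -0.003, 0], "rot": [0, 0, 0], "grip": 0}, {"slide": [0, -0.003, 0], "rot": [0, 0, 0], "grip": 0}, {"slide": [0, -0.003, 0], "rot": [0, 0, 0], "grip": 0}, {"slide": [0, -0.003, 0], "rot": [0, 0, 0], "grip": 0}, {"slide": [0, -0.003, 0], "rot": [0, 0, 0], "grip": 0}, {"slide": [0, -0.003, 0], "rot": [0, 0, 0], "grip": 0}, {"slide": [0, -0.004, 0], "rot": [0, 0, 0], "grip": 0}]}}

```text
time: 31.75
ee_pos: [0.5175, -0.1358, 0.0677]
eef_rot: [-0.001, 1.0, 0.0, 0.0]
ft_force: [0.7, 0.8, -1.2]
width: 0.0238
grip_force: 60.0
```

```bash
python3 f.py
```

```text
32.05 d mm [ -71.8175  -31.1418 -109.2905] F [-0.1488 -0.14    0.4629] 59.98839813284576
```

Emit:
{"api": "arm_command", "payload": {"steps": [{"slide": [-0.01, 0, 0], "rot": [0, 0, 0], "grip": 0}, {"slide": [-0.018, 0, 0], "rot": [0, 0, 0], "grip": 0}, {"slide": [-0.018, 0, 0], "rot": [0, 0, 0], "grip": 0}, {"slide": [-0.016, 0, 0], "rot": [0, 0, 0], "grip": 0}, {"slide": [0, 0, 0.03], "rot": [0, 0, 0], "grip": 0}, {"slide": [0, 0.01, 0.03], "rot": [0, 0, 0], "grip": 0}, {"slide": [0, 0.02, 0.03], "rot": [0, 0, 0], "grip": 0}, {"slide": [0, 0.03, 0.02], "rot": [0, 0, 0], "grip": 0}]}}

```text
time: 33.05
ee_pos: [0.4553, -0.0758, 0.1792]
eef_rot: [0.0, 1.0, -0.0, 0.001]
ft_force: [0.2, 0.1, -1.8]
width: 0.0239
grip_force: 60.0
```

Emit:
{"api": "arm_command", "payload": {"steps": [{"slide": [0, 0.04, 0], "rot": [0, 0, -5], "grip": 0}, {"slide": [0.01, 0.05, 0], "rot": [0, 0, -9.7], "grip": 0}, {"slide": [0.015, 0.055, 0], "rot": [0, 0, -9.7], "grip": 0}, {"slide": [0.022, 0.055, 0], "rot": [0, 0, -9.7], "grip": 0}, {"slide": [0.022, 0.055, 0], "rot": [0, 0, -9.7], "grip": 0}, {"slide": [0.022, 0.055, 0], "rot": [0, 0, -9.7], "grip": 0}, {"slide": [0.022, 0.055, 0], "rot": [0, 0, -9.7], "grip": 0}, {"slide": [0.022, 0.045, 0], "rot": [0, 0, -9.7], "grip": 0}]}}

```text
time: 34.05
ee_pos: [0.5903, 0.3365, 0.1776]
eef_rot: [0.595, 0.803, 0.0, -0.0]
ft_force: [0.6, -0.6, -0.7]
width: 0.0232
grip_force: 60.0
```

Run:
```python
from h import *
from scipy.spatial.transform import Rotation as R
st=sensors.read_state();print(st['time'],st['ee_pos'],R.from_quat(st['eef_rot']).as_matrix(),st['ft_force'],st['width'])
o=[]
for n,x0,y0,w,h in [('top',210,120,200,120),('side',250,110,100,220)]:
    p=shot(n);im=cv2.cvtColor(p['pixels'],cv2.COLOR_RGB2BGR)
    o.append(cv2.resize(im[y0:y0+h,x0:x0+w],(500,300) if n=='top' else (270,594),interpolation=cv2.INTER_CUBIC))
a=cv2.copyMakeBorder(o[0],0,294,0,0,cv2.BORDER_CONSTANT)
cv2.imwrite('pics/c8.png',np.hstack([a,o[1]]))
```

```text
34.05 [0.59030773 0.33649102 0.1775653 ] [[-2.91048854e-01  9.56708187e-01 -9.28591893e-05]
 [ 9.56708183e-01  2.91048863e-01  1.08947183e-04]
 [ 1.31257223e-04 -5.71301936e-05 -9.99999990e-01]] [ 0.61886707 -0.57258916 -0.70808054] 0.023192038995245204
```

View pics/c8.png

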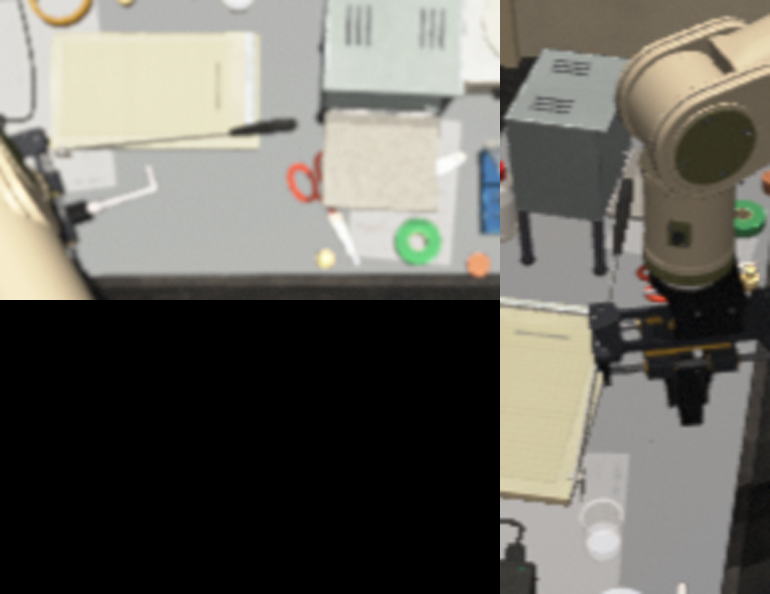

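The flap is down, at (380,160) in the left panel. The pole is held over its original spot, the beaker at (600,530) is untouched, and the ground below is clear. I'll lower it.

Emit:
{"api": "arm_command", "payload": {"steps": [{"slide": [0.001, -0.001, -0.05], "rot": [0, 0, 0], "grip": 0}, {"slide": [0, 0, -0.05], "rot": [0, 0, 0], "grip": 0}, {"slide": [0, 0, -0.035], "rot": [0, 0, 0], "grip": 0}, {"slide": [0, 0, -0.015], "rot": [0, 0, 0], "grip": 0}, {"slide": [0, 0, -0.008], "rot": [0, 0, 0], "grip": 0}, {"slide": [0, 0, -0.006], "rot": [0, 0, 0], "grip": 0}, {"slide": [0, 0, -0.003], "rot": [0, 0, 0], "grip": 0}, {"slide": [0, 0, 0], "rot": [0, 0, 0], "grip": 0}], "newtons": 30}}

```text
time: 35.15
ee_pos: [0.5917, 0.3335, 0.0112]
eef_rot: [0.594, 0.805, 0.0, 0.0]
ft_force: [0.8, 0.5, -0.8]
width: 0.0238
grip_force: 30.0
```

Emit:
{"api": "arm_command", "payload": {"steps": [{"slide": [0, 0, -0.0007], "rot": [0, 0, 0], "grip": 0}, {"slide": [0, 0, -0.0007], "rot": [0, 0, 0], "grip": 0}, {"slide": [0, 0, -0.0006], "rot": [0, 0, 0], "grip": 0}, {"slide": [0, 0, 0], "rot": [0, 0, 0], "grip": 0}, {"slide": [0, 0, 0], "rot": [0, 0, 0], "grip": 0.35}, {"slide": [0, 0, 0], "rot": [0, 0, 0], "grip": 0.5}, {"slide": [0, 0, 0], "rot": [0, 0, 0], "grip": 0.8}, {"slide": [0, 0, 0], "rot": [0, 0, 0], "grip": 0.8}], "newtons": 10}}

```text
time: 36.15
ee_pos: [0.5915, 0.3333, 0.0087]
eef_rot: [0.594, 0.805, 0.0, 0.0]
ft_force: [0.1, 0.5, -0.4]
width: 0.0525
grip_force: 0.0
```

Emit:
{"api": "arm_command", "payload": {"steps": [{"slide": [0, 0, 0], "rot": [0, 0, 0], "grip": 0.8}, {"slide": [0, 0, 0], "rot": [0, 0, 0], "grip": 0.8}, {"slide": [0, 0, 0], "rot": [0, 0, 0], "grip": 0.8}, {"slide": [0, 0, 0], "rot": [0, 0, 0], "grip": 0.8}, {"slide": [0, 0, 0.02], "rot": [0, 0, 0], "grip": 0.8}, {"slide": [0, 0, 0.04], "rot": [0, 0, 0], "grip": 0.8}, {"slide": [0, 0, 0.05], "rot": [0, 0, 0], "grip": 0.8}, {"slide": [0, 0, 0.05], "rot": [0, 0, 0], "grip": 0.8}]}}

```text
time: 37.15
ee_pos: [0.5915, 0.3332, 0.172]
eef_rot: [0.594, 0.805, 0.001, 0.0]
ft_force: [1.0, 1.3, -0.3]
width: 0.0693
grip_force: 0.0
```

Run:
```python
from h import *
w=shot('wrist','w9.png')
for r in eyes.look_for('pole',w)[:1]: print(r)
print(sensors.read_state()['width'],sensors.read_state()['time'])
```

```text
{'bbox': [312.6, 149.4, 334.2, 275.0], 'conf': 0.76}
0.06950452520971145 37.25
```

View pics/w9.png

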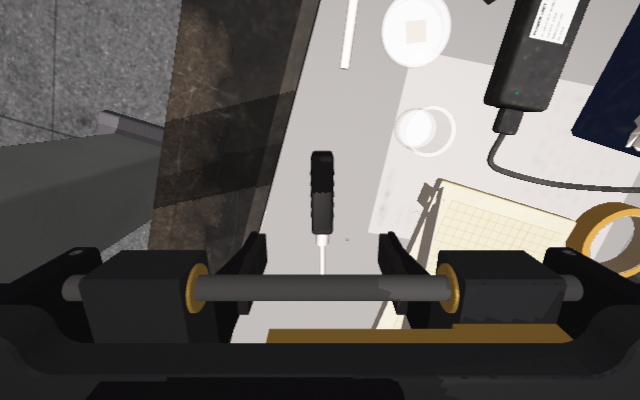

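The pole lies flat on the bench, with its handle from (322,152) to (322,233), released and clear. The beaker near (425,130) is undisturbed. Handing in.

```bash
python3 -c "
from bench import order
print(order.close_job())"
```

```text
the job is handed in; nothing more can be done
None
```

I hooked the eye, drew the flap down to its stop, laid the pole flat where it started, and handed the job in at about 37 s; no verdict came back.

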